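# Set the stock tags on a kitting rack

### The arm

A 7-joint arm with a two-finger parallel gripper is mounted at the origin on the work surface. World frame = base frame: x ahead of the robot, y to its left, z up, the work surface at z = 0. Lengths are in m, angles in rad, forces in N, time in s.
With the tool pointing down it reaches from about 0.425 to 0.925 m from the base axis. Payload 6.8 kg.
Tool frame: the origin (TCP) lies midway between the tips of the shut fingers; the grasp point (between the pads) lies 19 mm behind it; x points along the fingers, z is the direction in which the jaws open and shut, and the axes are right-handed (so a half turn about x gives the same grasp; the last joint's range is limited). The gripper opens to 85 mm and grips with 20 to 120 N. Pads are 22 mm wide; open, the fingers measure 114 mm over their backs; the gripper's body (76 mm by 85 mm) begins 54 mm behind the grasp point. The pads swing forward as they close: fully open they stand 13 mm farther back than shut.
Start: joints at [-1.242, 0.477, 0.022, 1.555, -0.011, 1.109, -0.083], TCP at [0.286, 0.612, 0.231] pointing down, gripper open.
Joint ranges: [-2.96, 2.96], [-0.34, 2.1], [-1.41, 1.46], [0.24, 2.44], [-1.37, 4.51], [0.17, 1.92], [-2.96, 2.96]. Speed limits (rad/s): [2.39, 2.39, 3.14, 3.14, 3.14, 3.14, 3.14].

### API

Orientations are given as a unit quaternion [w, x, y, z].
In Python, from station import bot gives the robot as it stands. The module is installed in compiled form; this text tells all that it offers.
- The arm moves only by the shell command python3 -m jog 'ROWS' [FORCE]. ROWS is text: rows parted by semicolons, each of 7 numbers parted by spaces: the shift along the tool's x, y, z in mm, then the turn, a rotation vector about the tool's x, y, z in units of 6 degrees (1.0 is 6 degrees), then the finger opening in mm, from 0 to 85.4. A call has 1 to 5 rows; each row shifts and turns the commanded pose from where the row before left it, along the tool's axes as they then stand; what a row does not reach is not made up. A row lasts 1/10 s, in which the tool goes at most 50 mm and 8.59 degrees, less where a joint would pass 70% of its speed; a pose out of reach is approached as far as the arm can. A call with a gripper value outside its range is refused whole. The fingers move at their own pace and stop on an object; FORCE is the grip in N (left out, the last holds). Time passes only in rows, so rows that do not move let the fingers close. It gives the time, the measured TCP pose, the force and the opening at its end, in the units of the state.
- bot.get_obs(): the state, without advancing time (a new reading comes with each control period).
- bot.read_camera(name): name is "scene" or "top" or "wrist"; returns (picture, depth): 420x560x3 uint8, red, green, blue; 420x560 float32, m along the optical axis (not along the pixel's ray), 0 where there is no reading.
- bot.calibration(name): a dict with "fx", "fy", "cx", "cy" (pixels), "T" (4x4, takes a point from camera to world coordinates). Camera axes: x right, y up, looking along -z (the intrinsics and any distortion apply to the point x, -y, -z); pixel columns grow to the right and rows downward; lengths in m; the calibration is good to about 2 mm. The wrist camera is an equidistant fisheye: a pixel r from the principal point sees the ray r / f radians off the axis. A picture is of the moment at which its call begins: read the wrist's pose just before it. calibration takes no time and is no camera call; for the wrist camera it gives the pose at the moment of the call.
- bot.hand_in(): hands the job in, once; it reports no verdict.
The state is a dict: "t": time; "q": joint angles; "joint_vel": joint speeds; "joint_torque": joint torques, N m; "eef_pos": TCP position; "tool_rot": TCP orientation; "contact_force": force on the tool from outside, world axes, zero at the start; "torque": the same for the moment, N m; "gripper_width": opening from 0.0 (shut) to 1.0 (fully open).
Only numpy, scipy, OpenCV 4.12 (cv2) and the standard library are available. Lean on these libraries where they do the work, as an engineer would, in place of code of your own. Each camera call takes 0.05 s, during which the arm holds its last target.

### The job

Some of the stock tags on the rail no longer match their bins: push over, gently and with a fingertip, each hinged tag that is wrong, so that every full bin shows green face up and every empty bin shows red face up. Pinch nothing, and leave the bins, the screwdriver, the bottle and the tape where they are.

Things in the scene. Friction and masses are not known exactly. Their poses are not given: they have to be found in the camera images.
- rack: fixed white tray 300 x 640 mm, floor 18 mm above the table, carrying four bins side by side and, along its edge nearest the robot, a raised aluminium tag rail (30 mm wide, its top 90 mm above the table, its centre line 120 mm from the tray's centre on the robot's side). Origin: centre of its underside; x points away from the robot across the tray, y along the rail to the robot's left.
- hinge_a (a point): middle of the hinge pin of tag a, 108 mm above the table (18 mm above the rail top); x along the pin, away from the robot, y along the rail to the left, z up. Fixed. Tags stand 150 mm apart, one in front of each bin, in any order. The black clip holding the pin is 62 (x) by 30 mm (y), nowhere more than 5 mm higher than the pin. No spring, little friction: past upright the tag falls over by itself.
- tag_a (a joint): angle of tag a from upright, rad: a smooth plastic plate, 45 g, 50 mm wide along the pin, 4 mm thick, free edge 45 mm from the pin. Positive: leans right (-y of its hinge point), green face up, rests on a stop at +0.95. Negative: leans left (+y), red face up, rests at -0.95. At rest the free edge is 37 mm beside and 26 mm above the pin, open space beneath it, so a fingertip can push it sideways from below.
- hinge_b (a point): middle of the hinge pin of tag b, 108 mm above the table (18 mm above the rail top); x along the pin, away from the robot, y along the rail to the left, z up. Fixed. Tags stand 150 mm apart, one in front of each bin, in any order. The black clip holding the pin is 62 (x) by 30 mm (y), nowhere more than 5 mm higher than the pin. No spring, little friction: past upright the tag falls over by itself.
- tag_b (a joint): angle of tag b from upright, rad: a smooth plastic plate, 45 g, 50 mm wide along the pin, 4 mm thick, free edge 45 mm from the pin. Positive: leans right (-y of its hinge point), green face up, rests on a stop at +0.95. Negative: leans left (+y), red face up, rests at -0.95. At rest the free edge is 37 mm beside and 26 mm above the pin, open space beneath it, so a fingertip can push it sideways from below.
- hinge_c (a point): middle of the hinge pin of tag c, 108 mm above the table (18 mm above the rail top); x along the pin, away from the robot, y along the rail to the left, z up. Fixed. Tags stand 150 mm apart, one in front of each bin, in any order. The black clip holding the pin is 62 (x) by 30 mm (y), nowhere more than 5 mm higher than the pin. No spring, little friction: past upright the tag falls over by itself.
- tag_c (a joint): angle of tag c from upright, rad: a smooth plastic plate, 45 g, 50 mm wide along the pin, 4 mm thick, free edge 45 mm from the pin. Positive: leans right (-y of its hinge point), green face up, rests on a stop at +0.95. Negative: leans left (+y), red face up, rests at -0.95. At rest the free edge is 37 mm beside and 26 mm above the pin, open space beneath it, so a fingertip can push it sideways from below.
- hinge_d (a point): middle of the hinge pin of tag d, 108 mm above the table (18 mm above the rail top); x along the pin, away from the robot, y along the rail to the left, z up. Fixed. Tags stand 150 mm apart, one in front of each bin, in any order. The black clip holding the pin is 62 (x) by 30 mm (y), nowhere more than 5 mm higher than the pin. No spring, little friction: past upright the tag falls over by itself.
- tag_d (a joint): angle of tag d from upright, rad: a smooth plastic plate, 45 g, 50 mm wide along the pin, 4 mm thick, free edge 45 mm from the pin. Positive: leans right (-y of its hinge point), green face up, rests on a stop at +0.95. Negative: leans left (+y), red face up, rests at -0.95. At rest the free edge is 37 mm beside and 26 mm above the pin, open space beneath it, so a fingertip can push it sideways from below.
- full_1_front (a point): middle of the front rim of the black bin full of brass fittings (loose, 170 long x 115 wide x 75 mm high, standing on the tray; front wall 50 mm high). This point lies 50 mm above the bin's underside, about 65 mm from the hinge of the tag that belongs to it, straight behind that tag; x points to the bin's rear.
- empty_1_front (a point): middle of the front rim of the empty black bin (loose, 170 long x 115 wide x 75 mm high, standing on the tray; front wall 50 mm high). This point lies 50 mm above the bin's underside, about 65 mm from the hinge of the tag that belongs to it, straight behind that tag; x points to the bin's rear.
- full_2_front (a point): middle of the front rim of the blue bin full of white caps (loose, 170 long x 115 wide x 75 mm high, standing on the tray; front wall 50 mm high). This point lies 50 mm above the bin's underside, about 65 mm from the hinge of the tag that belongs to it, straight behind that tag; x points to the bin's rear.
- empty_2_front (a point): middle of the front rim of the empty blue bin (loose, 170 long x 115 wide x 75 mm high, standing on the tray; front wall 50 mm high). This point lies 50 mm above the bin's underside, about 65 mm from the hinge of the tag that belongs to it, straight behind that tag; x points to the bin's rear.
- screwdriver_mid (a point): screwdriver lying on the table between robot and rail, orange handle, about 200 mm long; a bystander. Point near its middle, x along its length towards the tip.
- bottle_mid (a point): small white oil bottle, 40 mm across, 95 mm high, red cap, standing between robot and rail; a bystander. Point half-way up.
- tape_mid (a point): yellow roll of tape lying flat, 80 mm across, 22 mm high, between robot and rail; a bystander. Point at its centre.

How it is judged:
At the end, for the whole second after the job is handed in: each tag in front of a full bin leans right, green face up, beyond 0.8 rad from upright; each tag in front of an empty bin leans left, red face up, beyond 0.8 rad; all tags at rest (under 0.1 rad/s) ((((horizontal distance between hinge_a and full_1_front below 0.1 m or horizontal distance between hinge_a and full_2_front below 0.1 m) and value of joint tag_a above 0.8 rad) or ((horizontal distance between hinge_a and empty_1_front below 0.1 m or horizontal distance between hinge_a and empty_2_front below 0.1 m) and value of joint tag_a below -0.8 rad)) and velocity of joint tag_a between -0.1 and 0.1 rad/s and (((horizontal distance between hinge_b and full_1_front below 0.1 m or horizontal distance between hinge_b and full_2_front below 0.1 m) and value of joint tag_b above 0.8 rad) or ((horizontal distance between hinge_b and empty_1_front below 0.1 m or horizontal distance between hinge_b and empty_2_front below 0.1 m) and value of joint tag_b below -0.8 rad)) and velocity of joint tag_b between -0.1 and 0.1 rad/s and (((horizontal distance between hinge_c and full_1_front below 0.1 m or horizontal distance between hinge_c and full_2_front below 0.1 m) and value of joint tag_c above 0.8 rad) or ((horizontal distance between hinge_c and empty_1_front below 0.1 m or horizontal distance between hinge_c and empty_2_front below 0.1 m) and value of joint tag_c below -0.8 rad)) and velocity of joint tag_c between -0.1 and 0.1 rad/s and (((horizontal distance between hinge_d and full_1_front below 0.1 m or horizontal distance between hinge_d and full_2_front below 0.1 m) and value of joint tag_d above 0.8 rad) or ((horizontal distance between hinge_d and empty_1_front below 0.1 m or horizontal distance between hinge_d and empty_2_front below 0.1 m) and value of joint tag_d below -0.8 rad)) and velocity of joint tag_d between -0.1 and 0.1 rad/s); the robot touches nothing.
It fails at once if a tag is pushed hard or pinched (over 15 N between the fingers and a tag) (contact force between the fingers and tag_a above 15 N or contact force between the fingers and tag_b above 15 N or contact force between the fingers and tag_c above 15 N or contact force between the fingers and tag_d above 15 N).
It fails at once if a bin is shifted or lifted by more than 20 mm (distance of any of full_1_front, empty_1_front, full_2_front, empty_2_front from where it was at the start of the episode above 0.02 m).
It fails at once if the screwdriver, the bottle or the tape is shifted or lifted by more than 20 mm (distance of any of screwdriver_mid, bottle_mid, tape_mid from where it was at the start of the episode above 0.02 m).
It also fails if it takes over 61 s, if anything falls off the work surface, if the arm or the gripper's body presses on something with over 40 N, if the wrist force passes 120 N, or if a joint passes its speed limit or range.

## Working session

There is one attempt and no reset: what is moved stays moved. The work goes in short steps, Python scripts to look and compute and a shell command to move; the robot and the scene stay as the last step left them, time stands still between calls to the robot, and variables do not carry over. Pictures are saved under pics/ and viewed, and the job is handed in when it is done.

```bash
mkdir -p pics; python3 - <<'E'
from station import bot
import cv2,numpy as np
o=bot.get_obs();print({k:np.round(v,3) for k,v in o.items()})
for n in("scene","top"):
    p,d=bot.read_camera(n);cv2.imwrite(f"pics/{n}0.png",p[...,::-1]);np.save(f"{n}0.npy",d)
    c=bot.calibration(n);np.save(f"{n}_cal.npy",c,allow_pickle=True);print(n,c)
E
```

```text
{'t': np.float64(0.0), 'q': array([-1.242,  0.478,  0.022,  1.556, -0.012,  1.109, -0.083]), 'joint_vel': array([ 0.001,  0.001, -0.   ,  0.001, -0.001, -0.001, -0.001]), 'joint_torque': array([ 0.0000e+00, -5.9647e+01,  1.6080e+00, -2.8120e+01,  1.3000e-02,
        1.0000e-02,  0.0000e+00]), 'eef_pos': array([0.285, 0.611, 0.23 ]), 'tool_rot': array([ 0.596, -0.38 ,  0.597,  0.379]), 'contact_force': array([-0.572,  1.096, -1.298]), 'torque': array([-0.036, -0.025, -0.026]), 'gripper_width': np.float64(0.997)}
scene {'fx': 432.847911576934, 'fy': 432.847911576934, 'cx': 277.952475328694, 'cy': 206.76261244460844, 'T': array([[-0.27401228, -0.65159895,  0.70734438,  1.02681958],
       [ 0.96163741, -0.19562835,  0.19230977,  0.17811128],
       [ 0.01306777,  0.73290406,  0.68020649,  0.59934108],
       [ 0.        ,  0.        ,  0.        ,  1.        ]])}
top {'fx': 498.8649053427621, 'fy': 498.8649053427621, 'cx': 281.1827227986124, 'cy': 203.8327157618786, 'T': array([[ 0.02000241,  0.99260423, -0.11973615,  0.38020034],
       [-0.99974224,  0.02114389,  0.00827039,  0.01184072],
       [ 0.01074091,  0.11953986,  0.9927713 ,  1.18561382],
       [ 0.        ,  0.        ,  0.        ,  1.        ]])}
```

View pics/scene0.png

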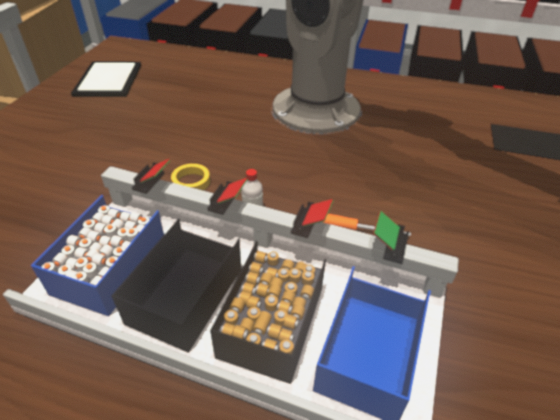

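View pics/top0.png

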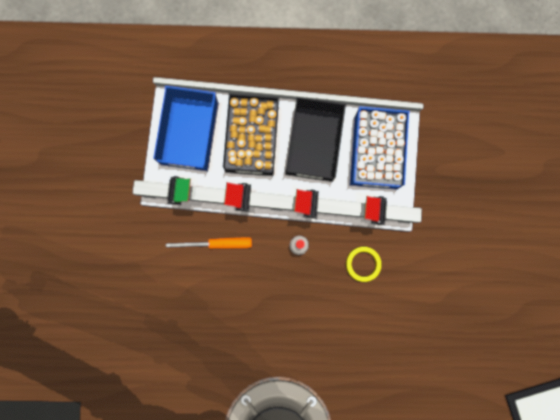

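The top view has +x up and +y to the left. From left to right it shows:
- **Empty blue bin:** tag green at (182,189), wrong.
- **Brass bin:** tag red at (235,195), wrong.
- **Empty black bin:** tag red at (305,203), correct.
- **White caps bin:** tag red at (374,209), wrong.

I'll measure next.

```bash
cat > h.py <<'E'
import numpy as np
def cal(n): return np.load(f"{n}_cal.npy",allow_pickle=True).item()
def at_z(n,u,v,z):
    c=cal(n);T=c["T"];r=T[:3,:3]@np.array([(u-c["cx"])/c["fx"],-(v-c["cy"])/c["fy"],-1]);o=T[:3,3]
    return o+r*(z-o[2])/r[2]
def at_d(n,u,v,d):
    c=cal(n);return c["T"][:3,:3]@(d*np.array([(u-c["cx"])/c["fx"],-(v-c["cy"])/c["fy"],-1]))+c["T"][:3,3]
E
python3 - <<'E'
import cv2
a=cv2.imread('pics/top0.png')[165:235,120:430]
b=cv2.resize(a[:, :155],None,fx=5,fy=5,interpolation=cv2.INTER_CUBIC)
c=cv2.resize(a[:,155:],None,fx=5,fy=5,interpolation=cv2.INTER_CUBIC)
cv2.imwrite('pics/topL.png',b);cv2.imwrite('pics/topR.png',c)
E
```

```text
(no output)
```

View pics/topL.png

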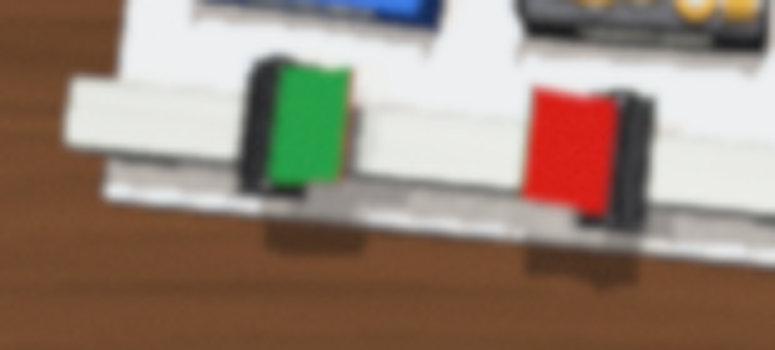

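View pics/topR.png

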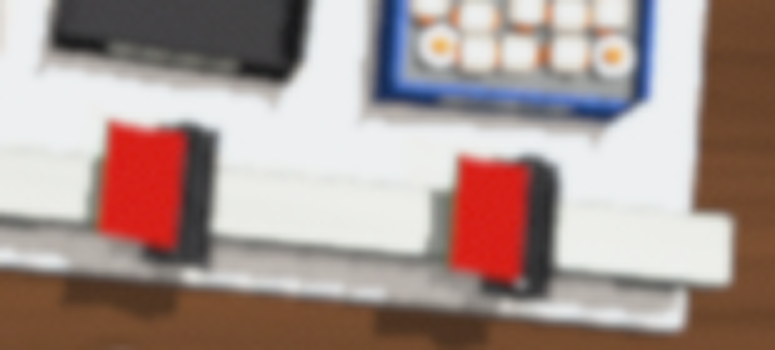

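```bash
python3 - <<'E'
from h import *
f=lambda x,y,z:at_z("top",120+(x+.5)/5-.5,165+(y+.5)/5-.5,z)
R={ 'railTL':(75,78,.09),'railBL':(65,148,.09),'railTR':(1510,215,.09),'railBR':(1503,285,.09)}
r={k:f(*v) for k,v in R.items()}
for k in r: print(k,r[k].round(4))
m=[(r['railTL']+r['railBL'])/2,(r['railTR']+r['railBR'])/2]
yd=m[0]-m[1]; print('len',np.linalg.norm(yd)); yd/=np.linalg.norm(yd); yaw=np.arctan2(-yd[0],yd[1]);print('yaw',yaw,np.degrees(yaw))
xd=np.array([np.cos(yaw),np.sin(yaw),0])
E={1:((350,67),(340,180),+1),2:((535,88),(526,198),-1),3:((885,122),(873,236),-1),4:((1236,155),(1226,268),-1)}
for k,(a,b,s) in E.items():
    A=f(*a,.134);B=f(*b,.134);M=(A+B)/2; H=M+s*.037*yd;H[2]=.108
    print(k,'edge',A.round(4),B.round(4),'w',np.linalg.norm(A-B).round(4),'hinge',H.round(4),'along',((H-m[1])@yd).round(4),'off rail',((H-m[1])@xd).round(4))
d=np.load('top0.npy')
for u,v in((182,189),(235,195),(305,203),(374,209),(210,193),(300,245),(230,243),(378,264)):
    print((u,v),at_d("top",u,v,d[v,u]).round(3))
E
```

```text
railTL [0.5582 0.3288 0.09  ]
railBL [0.5268 0.3315 0.09  ]
railTR [ 0.5106 -0.3087  0.09  ]
railBR [ 0.4794 -0.3052  0.09  ]
len 0.6388525029953613
yaw -0.07447747286774972 -4.267244864122159
1 edge [0.5583 0.1995 0.134 ] [0.5097 0.2016 0.134 ] w 0.0487 hinge [0.5368 0.2374 0.108 ] along 0.546 off rail 0.0012
2 edge [0.551  0.1204 0.134 ] [0.5037 0.1226 0.134 ] w 0.0474 hinge [0.5246 0.0846 0.108 ] along 0.3926 off rail 0.0004
3 edge [ 0.5396 -0.0291  0.134 ] [ 0.4906 -0.0249  0.134 ] w 0.0491 hinge [ 0.5123 -0.0639  0.108 ] along 0.2437 off rail -0.0007
4 edge [ 0.5286 -0.179   0.134 ] [ 0.4801 -0.1748  0.134 ] w 0.0486 hinge [ 0.5016 -0.2138  0.108 ] along 0.0934 off rail -0.0003
(182, 189) [0.536 0.216 0.126]
(235, 195) [0.526 0.103 0.122]
(305, 203) [ 0.512 -0.048  0.12 ]
(374, 209) [ 0.501 -0.196  0.124]
(210, 193) [0.533 0.161 0.092]
(300, 245) [ 0.422 -0.04   0.094]
(230, 243) [0.426 0.119 0.028]
(378, 264) [ 0.385 -0.225  0.025]
```

```bash
python3 - <<'E'
import cv2
a=cv2.imread('pics/scene0.png')[155:265,125:425]
cv2.imwrite('pics/sc_crop.png',cv2.resize(a,None,fx=2.66,fy=2.66,interpolation=cv2.INTER_CUBIC))
E
```

```text
(no output)
```

View pics/sc_crop.png

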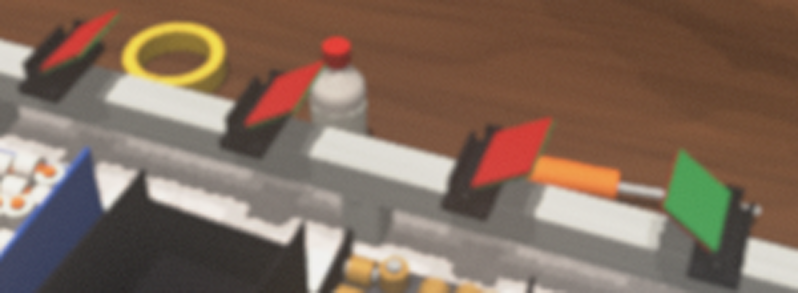

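The measurements agree: hinge spacing is about 150 mm, each hinge is within 1 mm of the rail centre line, and the tag edges measure about 49 mm. I'll write a helper that converts a target pose into jog units. Then I'll enter with shut fingers, jaw axis along the pin, in the gap between tags 1 and 2.

```bash
cat > go.py <<'E'
import sys
from h import *
from station import bot
from scipy.spatial.transform import Rotation as R
yaw=-.0745
xd=np.array([np.cos(yaw),np.sin(yaw),0]);yd=np.array([-np.sin(yaw),np.cos(yaw),0])
H={1:np.array([.536,.2365,0]),2:np.array([.525,.086,0]),3:np.array([.513,-.064,0]),4:np.array([.502,-.2135,0])}
def rot(tilt,flip):  # tilt>0: tip toward -y
    t=np.radians(tilt); X=-np.cos(t)*np.array([0,0,1])-np.sin(t)*yd
    Z=flip*xd; return R.from_matrix(np.c_[X,np.cross(Z,X),Z])
# args: tag, offset along rail mm (+ left), z mm, tilt deg
k,off,z,tilt=int(sys.argv[1]),*map(float,sys.argv[2:5])
o=bot.get_obs();q=o['tool_rot'];C=R.from_quat(q[[1,2,3,0]])
f=min((1,-1),key=lambda f:(C.inv()*rot(tilt,f)).magnitude())
D=C.inv()*rot(tilt,f); P=H[k]+yd*off/1e3;P[2]=z/1e3
d=P-o['eef_pos']
print('t',o['t'].round(2),'pos',o['eef_pos'].round(4),'rel',((o['eef_pos']-H[k])@yd*1e3).round(1),((o['eef_pos']-H[k])@xd*1e3).round(1),'F',o['contact_force'].round(1),'grip',o['gripper_width'])
print('flip',f,'q',o['q'].round(2))
print('rot units(6deg)',(np.degrees(D.as_rotvec())/6).round(2))
print('shift tool now mm',(C.inv().apply(d)*1e3).round(1),' shift in target frame',(rot(tilt,f).inv().apply(d)*1e3).round(1))
E
python3 go.py 1 -73 250 0
```

```text
Traceback (most recent call last):
  File "go.py", line 17, in <module>
    print('t',o['t'].round(2),'pos',o['eef_pos'].round(4),'rel',((o['eef_pos']-H[k])@yd*1e3).round(1),((o['eef_pos']-H[k])@xd*1e3).round(1),'F',o['contact_force'].round(1),'grip',o['gripper_width'])
              ^^^^^^^^^^^^
AttributeError: 'float' object has no attribute 'round'
```

```bash
sed -i "s/o\['t'\].round(2)/round(o['t'],2)/" go.py; python3 go.py 1 -73 250 0
```

```text
t 0.1 pos [0.2853 0.6111 0.2304] rel 354.9 -277.9 F [ 0.7 -0.3  0.3] grip 1.0002495889518712
flip 1 q [-1.24  0.48  0.02  1.56 -0.01  1.11 -0.08]
rot units(6deg) [ 1.154e+01 -1.000e-02  1.000e-02]
shift tool now mm [ -19.  -411.5 -301.7]  shift in target frame [ -19.6 -427.9  277.9]
```

```bash
python3 -m jog '-10 0 0 1.4 0 0 0; -10 0 0 1.4 0 0 0; 0 0 0 1.4 0 0 0; 0 0 0 1.4 0 0 0; 0 0 0 1.4 0 0 0' 20; python3 -m jog '0 0 0 1.4 0 0 0; 0 0 0 1.4 0 0 0; 0 0 0 1.4 0 0 0; 0 0 0 0.3 0 0 0'; python3 go.py 1 -73 250 0
```

```text
t: 0.6
eef_pos: [0.2854, 0.6114, 0.2508]
tool_rot: [0.693, -0.139, 0.694, 0.138]
contact_force: [-0.8, 0.3, 0.4]
gripper_width: 0.14
t: 1.0
eef_pos: [0.2852, 0.6114, 0.2508]
tool_rot: [0.707, 0.025, 0.707, -0.026]
contact_force: [0.5, -0.9, -0.8]
gripper_width: 0.001
t 1.0 pos [0.2852 0.6114 0.2508] rel 355.2 -278.0 F [ 0.5 -0.9 -0.8] grip 0.0014059033326562086
flip 1 q [-1.42  0.47  0.28  1.55 -0.14  1.14 -1.19]
rot units(6deg) [ 0.02 -0.    0.01]
shift tool now mm [   1.2 -428.8  277.2]  shift in target frame [   0.8 -428.2  278. ]
```

```bash
python3 -m jog '0 -36 23 0 0 0 0; 0 -36 23 0 0 0 0; 0 -36 23 0 0 0 0; 0 -36 23 0 0 0 0; 0 -36 23 0 0 0 0'; python3 -m jog '0 -36 23 0 0 0 0; 0 -36 23 0 0 0 0; 0 -36 23 0 0 0 0; 0 -36 23 0 0 0 0; 0 -36 23 0 0 0 0';python3 -m jog '0 -36 23 0 0 0 0; 0 -32 23 0 0 0 0; 0 0 0 0 0 0 0; 0 0 0 0 0 0 0'; python3 go.py 1 -73 180 -17
```

```text
t: 1.5
eef_pos: [0.3882, 0.4223, 0.2512]
tool_rot: [0.707, 0.024, 0.707, -0.024]
contact_force: [0.1, -0.1, 0.3]
gripper_width: -0.002
t: 2.0
eef_pos: [0.4902, 0.2347, 0.2513]
tool_rot: [0.707, 0.024, 0.707, -0.024]
contact_force: [1.1, 0.4, -1.0]
gripper_width: 0.001
t: 2.4
eef_pos: [0.531, 0.1644, 0.2512]
tool_rot: [0.707, 0.025, 0.707, -0.025]
contact_force: [-1.1, 1.2, -0.5]
gripper_width: 0.0
t 2.4 pos [0.531  0.1644 0.2512] rel -72.3 0.3 F [-1.1  1.2 -0.5] grip 0.00019283359038669494
flip 1 q [-0.8   0.28  0.48  1.85 -0.15  1.05 -0.34]
rot units(6deg) [ 0.04 -0.01  2.83]
shift tool now mm [71.2 -0.7 -0.3]  shift in target frame [ 67.8 -21.5  -0.3]
```

```bash
python3 -m jog '35 0 0 0 0 0 0; 35 0 0 0 0 0 0; 0 0 0 0 0 1.4 0; 0 0 0 0 0 1.4 0; 0 0 0 0 0 0 0'; python3 go.py 1 -73 125 -17; python3 - <<'E'
from station import bot
import cv2
p,d=bot.read_camera("scene");cv2.imwrite("pics/s1.png",cv2.resize(p[120:300,200:470,::-1],None,fx=2.9,fy=2.9))
E
```

```text
t: 2.9
eef_pos: [0.5305, 0.1605, 0.1805]
tool_rot: [0.703, 0.131, 0.695, 0.077]
contact_force: [-0.7, -1.3, -0.9]
gripper_width: 0.002
t 2.9 pos [0.5305 0.1605 0.1805] rel -76.2 0.2 F [-0.7 -1.3 -0.9] grip 0.0018432547855348298
flip 1 q [-0.52  0.32  0.34  1.99 -0.54  0.84  0.08]
rot units(6deg) [-0.03 -0.    0.02]
shift tool now mm [ 54.  -13.1  -0.2]  shift in target frame [ 54.  -13.2  -0.2]
```

View pics/s1.png

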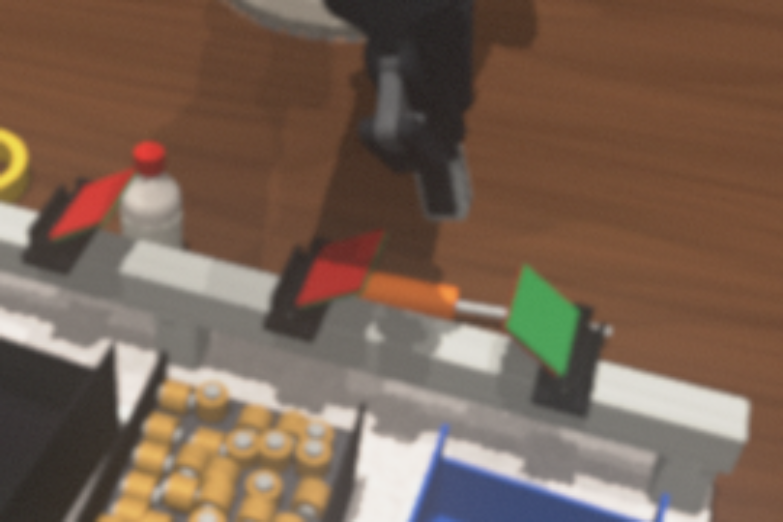

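The shut fingertip at crop (445,200) is over the gap and leans toward the green tag. Descending now.

```bash
python3 -m jog '27 -8 0 0 0 0 0; 27 -8 0 0 0 0 0; 0 0 0 0 0 0 0; 0 0 0 0 0 0 0'; python3 go.py 1 -20 125 -17
```

```text
t: 3.35
eef_pos: [0.5303, 0.1675, 0.1252]
tool_rot: [0.702, 0.126, 0.696, 0.08]
contact_force: [0.2, -0.1, 0.2]
gripper_width: -0.002
t 3.35 pos [0.5303 0.1675 0.1252] rel -69.2 -0.6 F [ 0.2 -0.1  0.2] grip -0.001980624506993262
flip 1 q [-0.5   0.4   0.3   2.03 -0.61  0.74  0.17]
rot units(6deg) [ 0.07 -0.03  0.04]
shift tool now mm [14.4 47.1  0.9]  shift in target frame [14.6 47.   0.6]
```

```bash
python3 -m jog '1.5 4.8 0 0 0 0 0; 1.5 4.8 0 0 0 0 0; 1.5 4.8 0 0 0 0 0; 1.5 4.8 0 0 0 0 0'; python3 -m jog '1.2 3.8 0 0 0 0 0; 1.2 3.8 0 0 0 0 0'; python3 -m jog '1.2 3.8 0 0 0 0 0; 1.2 3.8 0 0 0 0 0'; python3 go.py 1 5 125 -17;  python3 - <<'E'
from station import bot
import cv2
p,d=bot.read_camera("scene");cv2.imwrite("pics/s2.png",cv2.resize(p[120:300,200:470,::-1],None,fx=2.9,fy=2.9))
E
```

```text
t: 3.75
eef_pos: [0.5325, 0.1866, 0.1255]
tool_rot: [0.703, 0.128, 0.695, 0.079]
contact_force: [-0.4, -0.4, 0.1]
gripper_width: 0.002
t: 3.95
eef_pos: [0.5328, 0.1939, 0.1248]
tool_rot: [0.703, 0.128, 0.695, 0.079]
contact_force: [0.4, -0.3, 0.7]
gripper_width: -0.001
t: 4.15
eef_pos: [0.5334, 0.2018, 0.1245]
tool_rot: [0.703, 0.128, 0.695, 0.079]
contact_force: [0.5, -0.2, -0.1]
gripper_width: -0.001
t 4.15 pos [0.5334 0.2018 0.1245] rel -34.8 -0.0 F [ 0.5 -0.2 -0.1] grip -0.0012467848373863945
flip 1 q [-0.55  0.42  0.29  2.01 -0.61  0.72  0.1 ]
rot units(6deg) [ 0.04 -0.01  0.03]
shift tool now mm [11.  38.3  0.2]  shift in target frame [11.2 38.2  0. ]
```

View pics/s2.png

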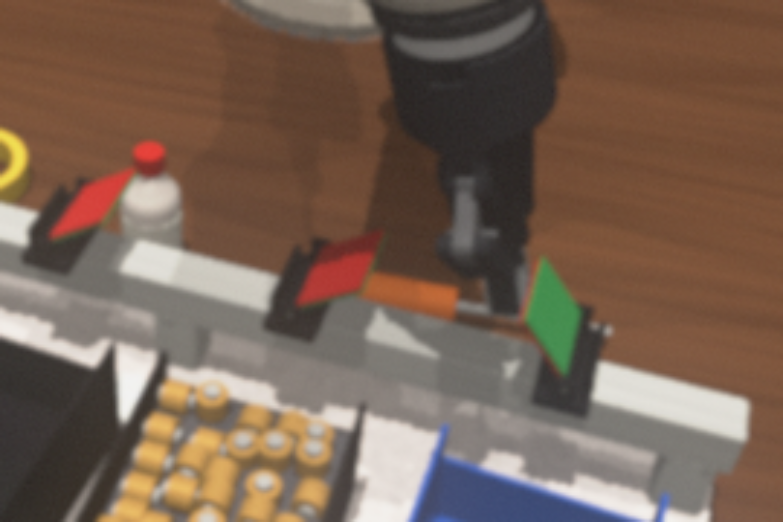

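The tag at crop (555,315) is already rising, with no measurable force. I'll keep going.

```bash
python3 -m jog '1.2 3.8 0 0 0 0 0; 1.2 3.8 0 0 0 0 0; 1.2 3.8 0 0 0 0 0; 1.2 3.8 0 0 0 0 0'; python3 -m jog '1.2 3.8 0 0 0 0 0; 1.2 3.8 0 0 0 0 0; 1.2 3.8 0 0 0 0 0; 1.2 3.8 0 0 0 0 0;0.9 3 0 0 0 0 0'; python3 -m jog '0.9 3 0 0 0 0 0; 0.9 3 0 0 0 0 0; 0 0 0 0 0 0 0; 0 0 0 0 0 0 0'; python3 go.py 1 -69 125 -17;  python3 - <<'E'
from station import bot
import cv2
p,d=bot.read_camera("scene");cv2.imwrite("pics/s3.png",cv2.resize(p[120:300,200:470,::-1],None,fx=2.9,fy=2.9))
E
```

```text
t: 4.6
eef_pos: [0.5345, 0.2179, 0.1244]
tool_rot: [0.703, 0.128, 0.695, 0.079]
contact_force: [-0.0, 0.3, -0.4]
gripper_width: 0.003
t: 5.1
eef_pos: [0.5358, 0.237, 0.1242]
tool_rot: [0.703, 0.128, 0.695, 0.079]
contact_force: [-0.5, 0.6, 0.6]
gripper_width: -0.001
t: 5.5
eef_pos: [0.5362, 0.2427, 0.1242]
tool_rot: [0.703, 0.128, 0.695, 0.079]
contact_force: [0.1, -0.1, -0.1]
gripper_width: 0.001
t 5.5 pos [0.5362 0.2427 0.1242] rel 6.2 -0.2 F [ 0.1 -0.1 -0.1] grip 0.0008491311420621307
flip 1 q [-0.61  0.43  0.28  1.98 -0.61  0.71  0.03]
rot units(6deg) [ 0.04 -0.01  0.03]
shift tool now mm [-22.5 -71.8  -0.1]  shift in target frame [-22.8 -71.7   0.2]
```

View pics/s3.png

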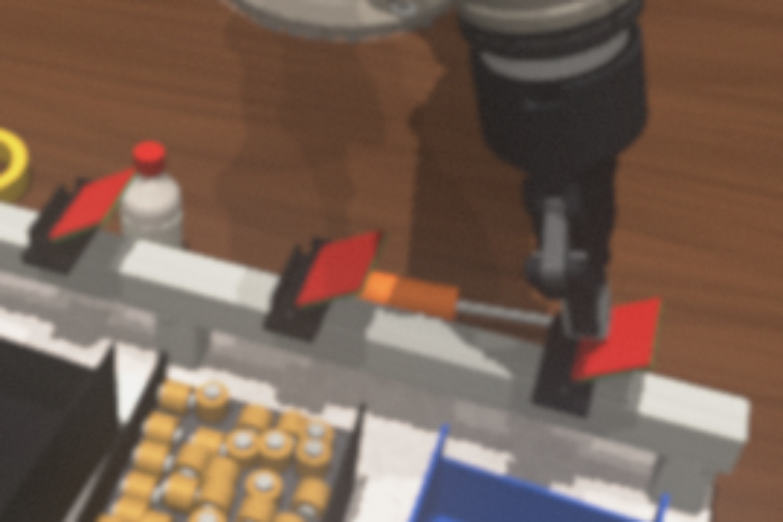

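Tag 1 now lies over with red up, at crop (625,340). Next I'll retract, reverse the tilt and push tag 2 the other way.

```bash
python3 -m jog '-8 -25 0 0 0 0 0; -8 -25 0 0 0 0 0; -6.5 -21 0 0 0 0 0; 0 0 0 0 0 0 0'; python3 -m jog '0 0 0 0 0 -1.4 0;0 0 0 0 0 -1.4 0;0 0 0 0 0 -1.4 0;0 0 0 0 0 -1.4 0; 0 0 0 0 0 0 0'; python3 go.py 2 62 125 17
```

```text
t: 5.95
eef_pos: [0.5314, 0.1643, 0.1252]
tool_rot: [0.703, 0.129, 0.695, 0.076]
contact_force: [1.1, 0.2, 0.5]
gripper_width: 0.004
t: 6.45
eef_pos: [0.5302, 0.1763, 0.1235]
tool_rot: [0.696, -0.084, 0.702, -0.124]
contact_force: [-0.4, 0.7, -0.4]
gripper_width: 0.002
t 6.45 pos [0.5302 0.1763 0.1235] rel 90.5 -1.6 F [-0.4  0.7 -0.4] grip 0.002105671220142412
flip 1 q [-1.    0.56  0.58  1.87 -0.05  0.94 -0.49]
rot units(6deg) [ 0.15  0.04 -0.01]
shift tool now mm [  6.8 -27.7   1.1]  shift in target frame [  6.9 -27.7   1.6]
```

```bash
python3 -m jog '1.7 -7 0 0 0 0 0; 1.7 -7 0 0 0 0 0; 1.7 -7 0 0 0 0 0; 1.7 -7 0 0 0 0 0; 0 0 0 0 0 0 0'; python3 go.py 2 -5 125 17
```

```text
t: 6.95
eef_pos: [0.529, 0.137, 0.1273]
tool_rot: [0.695, -0.077, 0.703, -0.129]
contact_force: [0.7, -0.3, -0.1]
gripper_width: 0.002
t 6.95 pos [0.529  0.137  0.1273] rel 51.2 0.2 F [ 0.7 -0.3 -0.1] grip 0.0018643881052206716
flip 1 q [-0.96  0.53  0.6   1.91 -0.04  0.92 -0.46]
rot units(6deg) [-0.    0.   -0.04]
shift tool now mm [ 18.4 -53.1  -0.2]  shift in target frame [ 18.6 -53.   -0.2]
```

```bash
python3 -m jog '1.4 -3.8 0 0 0 0 0; 1.4 -3.8 0 0 0 0 0; 1.4 -3.8 0 0 0 0 0; 1.4 -3.8 0 0 0 0 0'; python3 -m jog '1.3 -3.8 0 0 0 0 0; 1.3 -3.8 0 0 0 0 0; 1.3 -3.8 0 0 0 0 0; 1.3 -3.8 0 0 0 0 0'; python3 -m jog '1.3 -3.8 0 0 0 0 0; 1.3 -3.8 0 0 0 0 0; 1.3 -3.8 0 0 0 0 0; 1.3 -3.8 0 0 0 0 0; 1.2 -3.8 0 0 0 0 0'; python3 -m jog '1.2 -3.8 0 0 0 0 0; 0 0 0 0 0 0 0; 0 0 0 0 0 0 0; 0 0 0 0 0 0 0'; python3 go.py 2 60 125 17;  python3 - <<'E'
from station import bot
import cv2
p,d=bot.read_camera("scene");cv2.imwrite("pics/s4.png",cv2.resize(p[120:300,200:470,::-1],None,fx=2.9,fy=2.9))
E
```

```text
t: 7.35
eef_pos: [0.5278, 0.1234, 0.1257]
tool_rot: [0.695, -0.079, 0.703, -0.128]
contact_force: [0.3, -0.2, -0.6]
gripper_width: 0.003
t: 7.75
eef_pos: [0.5267, 0.1072, 0.1252]
tool_rot: [0.695, -0.079, 0.703, -0.128]
contact_force: [-0.7, -0.4, 0.0]
gripper_width: 0.001
t: 8.25
eef_pos: [0.5253, 0.0872, 0.1246]
tool_rot: [0.695, -0.079, 0.703, -0.128]
contact_force: [-0.7, -0.4, -0.1]
gripper_width: -0.002
t: 8.65
eef_pos: [0.5251, 0.0839, 0.1245]
tool_rot: [0.695, -0.079, 0.703, -0.128]
contact_force: [0.0, 0.0, -0.6]
gripper_width: -0.002
t 8.65 pos [0.5251 0.0839 0.1245] rel -2.1 0.3 F [ 0.   0.  -0.6] grip -0.002091034635028863
flip 1 q [-0.9   0.51  0.62  1.97 -0.02  0.87 -0.39]
rot units(6deg) [ 0.04  0.01 -0.04]
shift tool now mm [-18.4  59.3   0. ]  shift in target frame [-18.6  59.2  -0.3]
```

View pics/s4.png

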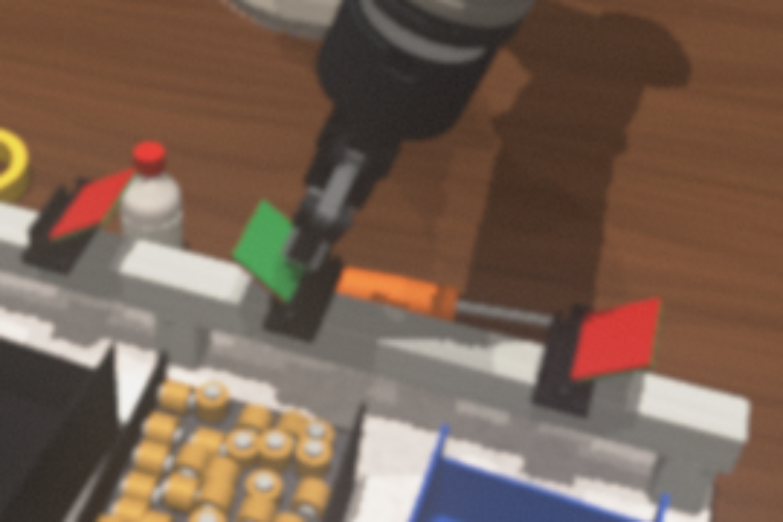

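Tag 2 has gone over to green, at crop (270,250). I'll back off, rise, and go to the gap left of tag 4.

```bash
python3 -m jog '-8 24 0 0 0 0 0; -45 0 0 0 0 0 0; -40 0 0 0 0 0 0; 0 0 0 0 0 0 0'; python3 go.py 4 72 200 17
```

```text
t: 9.1
eef_pos: [0.5317, 0.1364, 0.211]
tool_rot: [0.698, -0.078, 0.7, -0.125]
contact_force: [0.0, -0.0, -0.4]
gripper_width: 0.001
t 9.1 pos [0.5317 0.1364 0.211 ] rel 351.1 3.5 F [ 0.  -0.  -0.4] grip 0.0011827923910696068
flip 1 q [-1.01  0.42  0.65  1.85  0.02  1.07 -0.46]
rot units(6deg) [ 0.04  0.08 -0.08]
shift tool now mm [  89.8 -264.5   -5.6]  shift in target frame [  92.1 -263.7   -3.5]
```

```bash
python3 -m jog '11 -33 -0.6 0 0 0 0; 11 -33 -0.6 0 0 0 0; 11 -33 -0.6 0 0 0 0; 11 -33 -0.6 0 0 0 0; 11 -33 -0.6 0 0 0 0';python3 -m jog '11 -33 -0.6 0 0 0 0; 11 -33 -0.6 0 0 0 0; 11 -33 -0.6 0 0 0 0; 0 0 0 0 0 0 0; 0 0 0 0 0 0 0'; python3 go.py 4 72 125 17
```

```text
t: 9.6
eef_pos: [0.5129, -0.0411, 0.2014]
tool_rot: [0.695, -0.079, 0.703, -0.128]
contact_force: [-0.4, -0.0, -0.3]
gripper_width: 0.003
t: 10.1
eef_pos: [0.5038, -0.1443, 0.1985]
tool_rot: [0.695, -0.078, 0.703, -0.128]
contact_force: [0.5, 0.9, -0.3]
gripper_width: 0.002
t 10.1 pos [ 0.5038 -0.1443  0.1985] rel 69.1 -3.4 F [ 0.5  0.9 -0.3] grip 0.0021218033970090595
flip 1 q [-0.63  0.33  0.75  2.02  0.09  0.87 -0.05]
rot units(6deg) [ 0.02  0.   -0.04]
shift tool now mm [69.5 24.   3.4]  shift in target frame [69.4 24.2  3.4]
```

```bash
python3 -m jog '23 8 1 0 0 0 0; 23 8 1 0 0 0 0; 23 8 1 0 0 0 0; 0 0 0 0 0 0 0; 0 0 0 0 0 0 0'; python3 go.py 4 -5 125 17;  python3 - <<'E'
from station import bot
import cv2
p,d=bot.read_camera("scene");cv2.imwrite("pics/s5.png",cv2.resize(p[90:270,100:370,::-1],None,fx=2.9,fy=2.9))
E
```

```text
t: 10.6
eef_pos: [0.5076, -0.1401, 0.1258]
tool_rot: [0.695, -0.079, 0.703, -0.127]
contact_force: [-0.1, -0.3, -0.5]
gripper_width: 0.0
t 10.6 pos [ 0.5076 -0.1401  0.1258] rel 73.6 0.2 F [-0.1 -0.3 -0.5] grip 0.00019936720998744203
flip 1 q [-0.57  0.45  0.69  2.07  0.02  0.71 -0.02]
rot units(6deg) [ 0.06  0.01 -0.03]
shift tool now mm [ 23.5 -75.   -0.6]  shift in target frame [ 23.7 -75.   -0.2]
```

View pics/s5.png

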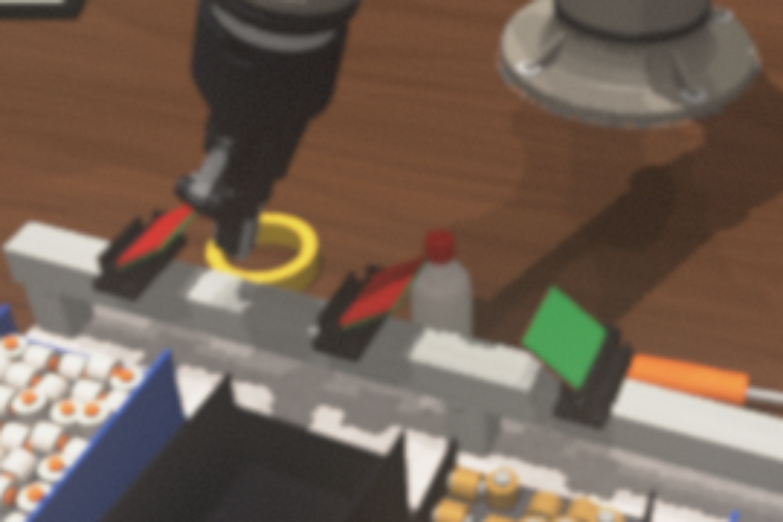

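The fingertip at crop (235,245) is between tags 3 and 4, clear of both. Pushing right.

```bash
python3 -m jog '1.9 -6 0 0 0 0 0; 1.9 -6 0 0 0 0 0; 1.9 -6 0 0 0 0 0; 1.2 -3.8 0 0 0 0 0; 1.2 -3.8 0 0 0 0 0'; python3 -m jog '1.2 -3.8 0 0 0 0 0; 1.2 -3.8 0 0 0 0 0; 1.2 -3.8 0 0 0 0 0; 1.2 -3.8 0 0 0 0 0'; python3 -m jog '1.2 -3.8 0 0 0 0 0; 1.2 -3.8 0 0 0 0 0; 1.2 -3.8 0 0 0 0 0; 1.2 -3.8 0 0 0 0 0; 1.2 -3.8 0 0 0 0 0'; python3 -m jog '1.2 -3.8 0 0 0 0 0; 1.2 -3.8 0 0 0 0 0; 1.2 -3.8 0 0 0 0 0; 0 0 0 0 0 0 0; 0 0 0 0 0 0 0'; python3 go.py 4 30 125 17;  python3 - <<'E'
from station import bot
import cv2
p,d=bot.read_camera("scene");cv2.imwrite("pics/s6.png",cv2.resize(p[90:270,100:370,::-1],None,fx=2.9,fy=2.9))
E
```

```text
t: 11.15
eef_pos: [0.5055, -0.1683, 0.1255]
tool_rot: [0.696, -0.078, 0.703, -0.128]
contact_force: [1.5, 0.7, 0.8]
gripper_width: -0.0
t: 11.55
eef_pos: [0.5044, -0.184, 0.1251]
tool_rot: [0.695, -0.079, 0.703, -0.128]
contact_force: [0.7, 0.2, -0.4]
gripper_width: 0.003
t: 12.05
eef_pos: [0.503, -0.2039, 0.1249]
tool_rot: [0.695, -0.079, 0.703, -0.128]
contact_force: [-0.1, 0.2, 0.3]
gripper_width: 0.002
t: 12.55
eef_pos: [0.5022, -0.2155, 0.1247]
tool_rot: [0.695, -0.079, 0.703, -0.128]
contact_force: [0.5, 0.5, 0.6]
gripper_width: -0.002
t 12.55 pos [ 0.5022 -0.2155  0.1247] rel -2.0 0.3 F [0.5 0.5 0.6] grip -0.0021215692048529803
flip 1 q [-0.42  0.46  0.68  2.06  0.01  0.67  0.12]
rot units(6deg) [ 0.04  0.01 -0.03]
shift tool now mm [-9.5 30.5 -0.2]  shift in target frame [-9.6 30.5 -0.3]
```

View pics/s6.png

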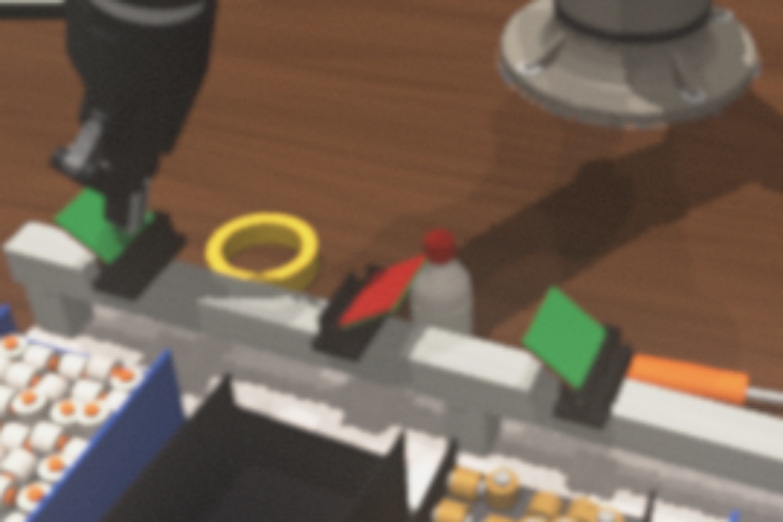

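Tag 4 is green at crop (95,220). I'll back off, rise well clear and check all four tags.

```bash
python3 -m jog '-8 24 0 0 0 0 0; -45 0 0 0 0 0 0; -45 0 0 0 0 0 0; -45 0 0 0 0 0 0; 0 0 0 0 0 0 0'; python3 -m jog '0 40 0 0 0 0 0; 0 40 0 0 0 0 0; 0 0 0 0 0 0 0; 0 0 0 0 0 0 0';  python3 - <<'E'
from station import bot
import cv2,numpy as np
print({k:np.round(v,3) for k,v in bot.get_obs().items() if k in('t','eef_pos','contact_force','joint_vel')})
from h import *
for n in("scene","top"):
    p,d=bot.read_camera(n);cv2.imwrite(f"pics/{n}_end.png",p[...,::-1])
    o=cv2.imread(f"pics/{n}0.png")
    cv2.imwrite(f"pics/{n}_cmp.png",np.hstack([cv2.resize(x,(400,300),interpolation=cv2.INTER_AREA) for x in(o,p[...,::-1])]))
    if n=="top":
        for u,v in((171,189),(243,195),(305,203),(381,210)): print((u,v),p[v,u],at_d("top",u,v,d[v,u]).round(3))
E
```

```text
t: 13.1
eef_pos: [0.5105, -0.1498, 0.2596]
tool_rot: [0.699, -0.078, 0.699, -0.126]
contact_force: [0.2, 0.3, -0.4]
gripper_width: -0.003
t: 13.5
eef_pos: [0.5119, -0.0741, 0.231]
tool_rot: [0.695, -0.08, 0.703, -0.127]
contact_force: [-0.1, -0.1, 0.3]
gripper_width: 0.0
{'t': np.float64(13.5), 'joint_vel': array([ 0.028, -0.013,  0.04 , -0.002,  0.008,  0.003,  0.003]), 'eef_pos': array([ 0.512, -0.074,  0.231]), 'contact_force': array([-0.062, -0.098,  0.333])}
(171, 189) [218  33  26] [0.537 0.242 0.114]
(243, 195) [143 137 125] [0.456 0.05  0.631]
(305, 203) [107 102  94] [ 0.453 -0.022  0.592]
(381, 210) [ 48 124  65] [ 0.501 -0.213  0.114]
```

View pics/scene_end.png

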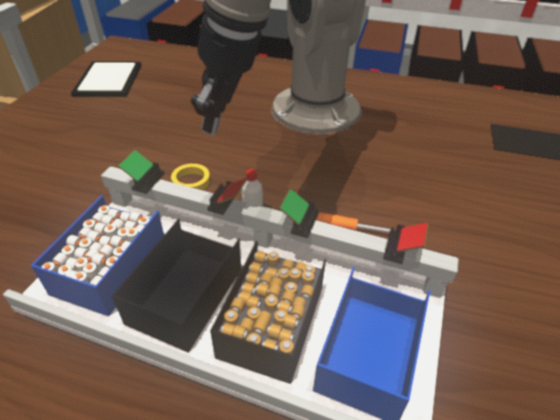

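View pics/top_cmp.png

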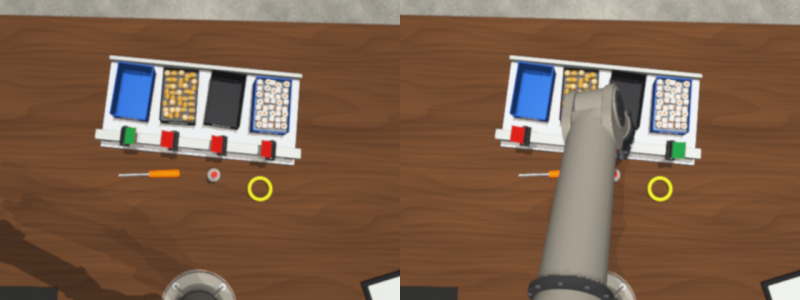

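The scene view shows every tag correct and lying on its stop: caps green (135,163), black empty red (230,192), brass green (297,205), blue empty red (410,237). Bins, screwdriver, bottle and tape look unmoved, and the arm is clear of everything. Handing in.

```bash
python3 -m jog '0 0 0 0 0 0 0; 0 0 0 0 0 0 0; 0 0 0 0 0 0 0'; python3 -c "
from station import bot
print(bot.hand_in())"
```

```text
t: 13.9
eef_pos: [0.512, -0.0756, 0.2318]
tool_rot: [0.696, -0.078, 0.703, -0.128]
contact_force: [-0.2, -1.1, 0.4]
gripper_width: -0.001
the job is handed in; nothing more can be done
None
```

Three of the four tags were wrong, and I pushed each one over with the shut fingertips tilted about 17°. The empty blue bin now shows red, and the brass bin and the white caps bin show green. The empty black bin's red tag was already right, so I left it alone. I handed the job in at about 13.9 s, well inside the 61 s limit.

- **Tags:** the last scene picture shows all four correct and lying on their stops. I judged that by eye and did not measure the tag angles.
- **Push force:** the wrist force readings stayed at noise level, under about 2 N. They were only taken at the end of each move, and finger-to-tag force was not measured directly.
- **Bins and loose items:** nothing looked shifted in the last pictures. From above, the arm hid the two middle tags, parts of the two middle bins, the bottle and part of the screwdriver, so for those I relied on the scene view alone.
- **Arm:** at hand-in the fingertips were at z = 0.23 m, touching nothing. No check failed or disagreed.

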